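Clear the jammed ball run and pack the float balls

TASK

The float balls have jammed side by side at the neck of the hopper. Slide the shutter's red grip fully open to its end stop, clear the jam by nudging a blocking ball back up the hopper with the fingertips (do not lift balls out of the hopper) until every ball has run out onto the rail, then close the shutter fully and pack all the balls in the blue tray, one seated in each square pocket, any pockets. Leave the drill, the scraper and the tape where they lie.

Things in the scene. Friction and masses are not known exactly. Their poses are not given: they have to be found in the camera images.
- chute: gravity ball run fixed to the bench: blue-walled steel hopper, narrow neck, shutter, then a rail of two rods. Origin on the bench under the middle of the neck; x across the run, y level and up the run (balls roll to -y), z up. The deck slopes 5 degrees, rising to +y. Two balls abreast at the neck hold each other fast; balls may jam again as they run, and then need another nudge
- neck (a point): middle of the neck on the deck, 85 mm above the bench; 62 mm wide. Up from it the hopper's walls open at 30 degrees to the run for 54 mm, then stand 124 mm apart to its back wall at 225 mm; walls 50 mm high, open on top. A 4 mm rib along the middle, 40 mm high, from 84 mm up, parts two lanes of balls. Down from the neck a lane 62 mm wide runs 45 mm; the shutter crosses it 26 mm down
- rail_end (a point): centre height of a ball on the rail, at the face of the end stop, 375 mm down the run from the neck, about 77 mm above the bench. The rail is two 10 mm rods at x = +20 and -20 mm with the deck's slope and nothing beside or above the balls; they queue 56 mm apart up from the stop, centres rising 5 mm each, the first 28 mm from the stop
- shutter (a joint): the shutter, a 4 mm aluminium plate that slides across the lane with light friction (about 2 N): 0 m = fully closed, 0.075 m = fully open at its end stop, away from the robot along the chute's +x; it stays where it is left. At the start it is shut or partly shut
- shutter_grip (a point): centre of the top of the shutter's red grip block, 20 mm along the chute's x, 30 mm along y, 34 mm high; it stands above the plate, at chute x = 52 mm when closed and 127 mm when open, its top 163 mm above the bench
- tray: blue plastic packing tray, loose on the bench, 176 x 264 x 18 mm, 0.7 kg. Origin at the centre of its underside; x its short side, y its long side, z up. Six square pockets, 36 mm wide, centres at x = -42 and +42 mm, y = -84, 0 and +84 mm; the land between them is 12 mm high. A seated ball rests on the pocket's four edges with its centre 33 mm above the tray's underside (40 mm if it lies on the land)
- ball1: ivory plastic float ball, 56 mm diameter, 60 g, rolls freely; origin at its centre; one of the two jammed at the neck at the start
- ball2: ivory plastic float ball, 56 mm diameter, 60 g, rolls freely; origin at its centre; one of the two jammed at the neck at the start
- ball3: ivory plastic float ball, 56 mm diameter, 60 g, rolls freely; origin at its centre; behind the jam at the start
- ball4: ivory plastic float ball, 56 mm diameter, 60 g, rolls freely; origin at its centre; may be absent, else behind the jam at the start
- ball5: ivory plastic float ball, 56 mm diameter, 60 g, rolls freely; origin at its centre; may be absent, else at the back of the hopper at the start
- ball6: ivory plastic float ball, 56 mm diameter, 60 g, rolls freely; origin at its centre; may be absent, else already on the rail at the start
- drill: yellow and black cordless drill lying on the bench, about 250 mm long; a bystander
- scraper: scraper with a pink handle and a steel blade lying on the bench, 285 mm long; a bystander
- tape: roll of brown packing tape lying flat on the bench, 100 mm across, 48 mm high; a bystander

How it is judged:
On the way, in this order (a step that is already met when the one before it is completed fails the run):
1. the shutter is fully open at its end stop (value of joint shutter above 0.07 m), for 0.1 s.
2. every ball has passed the shutter and left the hopper (y of each of ball1, ball2, ball3, ball4, ball5, ball6 in the frame of chute below -0.045 m), for 0.2 s.
At the end, for the whole second after the job is handed in: every ball that is present rests in a pocket of the tray (centre 28 to 37 mm above the tray's underside, within 60 mm of the tray's middle along x and 102 mm along y, at rest), the tray lies flat, and the shutter is closed to within 5 mm (z of ball1 in the frame of tray between 0.028 and 0.037 m and x of ball1 in the frame of tray between -0.06 and 0.06 m and y of ball1 in the frame of tray between -0.102 and 0.102 m and linear speed of each of ball1, ball2, ball3, ball4, ball5, ball6 below 0.03 m/s and z of ball2 in the frame of tray between 0.028 and 0.037 m and x of ball2 in the frame of tray between -0.06 and 0.06 m and y of ball2 in the frame of tray between -0.102 and 0.102 m and z of ball3 in the frame of tray between 0.028 and 0.037 m and x of ball3 in the frame of tray between -0.06 and 0.06 m and y of ball3 in the frame of tray between -0.102 and 0.102 m and z of ball4 in the frame of tray between 0.028 and 0.037 m and x of ball4 in the frame of tray between -0.06 and 0.06 m and y of ball4 in the frame of tray between -0.102 and 0.102 m and z of ball5 in the frame of tray between 0.028 and 0.037 m and x of ball5 in the frame of tray between -0.06 and 0.06 m and y of ball5 in the frame of tray between -0.102 and 0.102 m and z of ball6 in the frame of tray between 0.028 and 0.037 m and x of ball6 in the frame of tray between -0.06 and 0.06 m and y of ball6 in the frame of tray between -0.102 and 0.102 m and value of joint shutter below 0.005 m and angle between tray's own z axis and vertical below 0.06 rad); the robot touches nothing.
It fails at once if a ball is lifted out of the hopper (its centre over 200 mm above the bench, over the hopper) ((height (world z) of ball1 above 0.2 m and y of ball1 in the frame of chute between 0 and 0.225 m and x of ball1 in the frame of chute between -0.07 and 0.07 m) or (height (world z) of ball2 above 0.2 m and y of ball2 in the frame of chute between 0 and 0.225 m and x of ball2 in the frame of chute between -0.07 and 0.07 m) or (height (world z) of ball3 above 0.2 m and y of ball3 in the frame of chute between 0 and 0.225 m and x of ball3 in the frame of chute between -0.07 and 0.07 m) or (height (world z) of ball4 above 0.2 m and y of ball4 in the frame of chute between 0 and 0.225 m and x of ball4 in the frame of chute between -0.07 and 0.07 m) or (height (world z) of ball5 above 0.2 m and y of ball5 in the frame of chute between 0 and 0.225 m and x of ball5 in the frame of chute between -0.07 and 0.07 m) or (height (world z) of ball6 above 0.2 m and y of ball6 in the frame of chute between 0 and 0.225 m and x of ball6 in the frame of chute between -0.07 and 0.07 m)).
It fails at once if the drill, the scraper or the tape is moved by more than 30 mm (distance of any of drill, scraper, tape from where it was at the start of the episode above 0.03 m).
Of ball4, ball5, ball6 only 1 to 3 are there at a start; the rules pass over those that are not, and their reading is None.
At some moment in a run one of tray may be knocked a few centimetres aside while the robot is not near it.
It also fails if it takes over 210 s, if anything falls off the work surface, if the arm or the gripper's body presses on something with over 40 N, if the wrist force passes 120 N, or if a joint passes its speed limit or range.

ROBOT

A 6-joint arm with a two-finger parallel gripper is mounted at the origin on the work surface. World frame = base frame: x ahead of the robot, y to its left, z up, the work surface at z = 0. Lengths are in m, angles in rad, forces in N, time in s.
With the tool pointing down it reaches from about 0.425 to 0.95 m from the base axis. Payload 3.5 kg.
Tool frame: the origin (TCP) lies midway between the tips of the shut fingers; the grasp point (between the pads) lies 19 mm behind it; z points along the fingers, y is the line along which they close (so a half turn about z gives the same grasp; the last joint's range is limited). The gripper opens to 85 mm and grips with 20 to 120 N. Pads are 22 mm wide; open, the fingers measure 114 mm over their backs; the gripper's body (76 mm by 85 mm) begins 54 mm behind the grasp point. The pads swing forward as they close: fully open they stand 13 mm farther back than shut.
Start: joints at [-1.39, 0.286, 1.577, -0, 1.279, -0.15], TCP at [0.219, -0.638, 0.231] pointing down, gripper open.
Joint ranges: [-2.77, 2.77], [-0.9, 2.22], [0.21, 2.48], [-1.53, 4.67], [0.24, 2.81], [-2.84, 2.84]. Speed limits (rad/s): [2.79, 2.79, 3.14, 3.14, 3.14, 3.14].

INTERFACE

Orientations are given as a unit quaternion [x, y, z, w].
In Python, from plant import * gives the robot as it stands.
- The arm moves only by the tool move_arm, never from a script. Its argument "moves" is a list of rows, each a list of 3 entries, a list of its own where there are three numbers: the opening, from 0 (shut) to 1 (fully open), then the shift along the tool's x, y, z in m, then the turn, a rotation vector about the tool's x, y, z in rad. A call has exactly 10 rows; each row shifts and turns the commanded pose from where the row before left it, along the tool's axes as they then stand; what a row does not reach is not made up. A row lasts 1/12 s, in which the tool goes at most 41.7 mm and 7.16 degrees, less where a joint would pass 70% of its speed; a pose out of reach is approached as far as the arm can. A call is refused whole if a number of a shift passes 0.0417 or a number of a turn 0.125, either way. A call with a gripper value outside its range is refused whole. The fingers move at their own pace and stop on an object; "grip_force" is the grip in N (left out, the last holds). Time passes only in rows, so rows that do not move let the fingers close, or fill a call up. It gives the time, the measured TCP pose, the force, the opening and the grip force at its end, in the units of the state.
- get_state(): the state, without advancing time (a new reading comes with each control period).
- read_camera(name): name is "side" or "top"; returns the picture (480x640x3 uint8, red, green, blue); there is no depth.
- camera_params(name): a dict with "fx", "fy", "cx", "cy" (pixels), "k1" (the pictures are not rectified: a ray, as slopes to the right and down, at radius r is drawn at 1 + k1 r^2 times it, then the intrinsics apply), "rvec" (rotation vector, rad) and "tvec" (3), from world to camera coordinates, as OpenCV has them. Camera axes: x right, y down, z forward; pixel columns grow to the right and rows downward; lengths in m; the calibration is good to about 2 mm. A picture is of the moment at which its call begins. camera_params takes no time and is no camera call.
- sign_off(): hands the job in; it is judged then, once.
The state is a dict: "time": time; "qpos": joint angles; "dq": joint speeds; "joint_efforts": joint torques, N m; "eef_pos": TCP position; "tcp_rot": TCP orientation; "contact_force": force on the tool from outside, world axes, zero at the start; "wrist_torque": the same for the moment, N m; "opening": opening from 0.0 (shut) to 1.0 (fully open); "finger_force": force on a finger pad.
Only numpy, scipy, OpenCV 4.12 (cv2) and the standard library are available. Lean on these libraries where they do the work, as an engineer would, in place of code of your own. Each camera call takes 0.05 s, during which the arm holds its last target. There are 200 camera calls.

## Working session

There is one attempt and no reset: what is moved stays moved. The work goes in short steps, Python scripts to look and compute and a tool call to move; the robot and the scene stay as the last step left them, time stands still between calls to the robot, and variables do not carry over. Pictures are saved under pics/ and viewed, at most 14 in all, crops included, and the job is handed in when it is done.

Besides the shell and the picture viewer there is one more tool, called after ">>>" as a command line: name --argument value ..., lists and objects as JSON in quotes. move_arm: Moves the arm, as the interface text tells. Its arguments: {"type":"object","properties":{"moves":{"type":"array"},"grip_force":{"type":"number"}},"required":["moves"]}

```bash
mkdir -p pics; ls; cat > h.py <<'E'
from plant import *
import numpy as np, cv2
from scipy.spatial.transform import Rotation as R
def snap(n,f=None):
    im=read_camera(n)[:,:,::-1].copy()
    if f: cv2.imwrite('pics/'+f+'.png',im)
    return im
def ray(n,uv):
    p=camera_params(n); x=(uv[0]-p['cx'])/p['fx']; y=(uv[1]-p['cy'])/p['fy']
    a,b=x,y
    for _ in range(20):
        s=1+p['k1']*(a*a+b*b); a,b=x/s,y/s
    M=cv2.Rodrigues(np.array(p['rvec'],float))[0]; t=np.array(p['tvec'],float).ravel()
    return -M.T@t, M.T@np.array([a,b,1.])
def onz(n,uv,z):
    o,d=ray(n,uv); return o+d*(z-o[2])/d[2]
def proj(n,P):
    p=camera_params(n); M=cv2.Rodrigues(np.array(p['rvec'],float))[0]
    c=M@np.array(P,float)+np.array(p['tvec'],float).ravel(); a,b=c[:2]/c[2]; s=1+p['k1']*(a*a+b*b)
    return np.array([p['fx']*a*s+p['cx'],p['fy']*b*s+p['cy']])
E
python3 - <<'E'
from h import *
for n in('top','side'):
    snap(n,n+'0'); print(n,camera_params(n), ray(n,(320,240)))
print(get_state())
E
```

```text
pics
top {'fx': 444.83362311279495, 'fy': 444.83362311279495, 'cx': 320.66422016610716, 'cy': 242.2125899684182, 'k1': -0.10965582882835702, 'rvec': array([ 2.22100623, -2.15473265,  0.11355808]), 'tvec': array([-0.10235382,  0.56348848,  1.34182191])} (array([ 0.45167213, -0.05966681,  1.38597033]), array([ 0.08882101, -0.01707008, -0.99591486]))
side {'fx': 462.3483652298277, 'fy': 462.3483652298277, 'cx': 324.42786471575454, 'cy': 237.6166046718488, 'k1': -0.06242818881315177, 'rvec': array([ 0.34028104, -2.61337111,  1.50899693]), 'tvec': array([0.52303124, 0.24028905, 0.95539433])} (array([0.34876183, 0.81543963, 0.67638911]), array([ 0.2095649 , -0.83631732, -0.50672892]))
{'time': 0.1, 'qpos': array([-1.38996839e+00,  2.87092304e-01,  1.57805896e+00, -1.46406321e-05,
        1.27857076e+00, -1.50025876e-01]), 'dq': array([ 0.0001633 , -0.00238063, -0.00355763, -0.00071319, -0.00143003,
       -0.00050644]), 'joint_efforts': array([ 4.48134579e-04, -4.07297158e+01, -2.93700153e+01, -1.70681565e-04,
        3.42354579e-03,  4.31200249e-06]), 'eef_pos': array([ 0.21917342, -0.63779317,  0.23005998]), 'tcp_rot': array([ 9.86347237e-01,  1.64675421e-01, -2.34035438e-05, -1.06445423e-03]), 'contact_force': array([-0.23207667,  0.9308229 , -0.94053432]), 'wrist_torque': array([-0.02858452,  0.04935909,  0.03755351]), 'finger_force': 0.0, 'opening': 1.002044538855392}
```

View pics/top0.png

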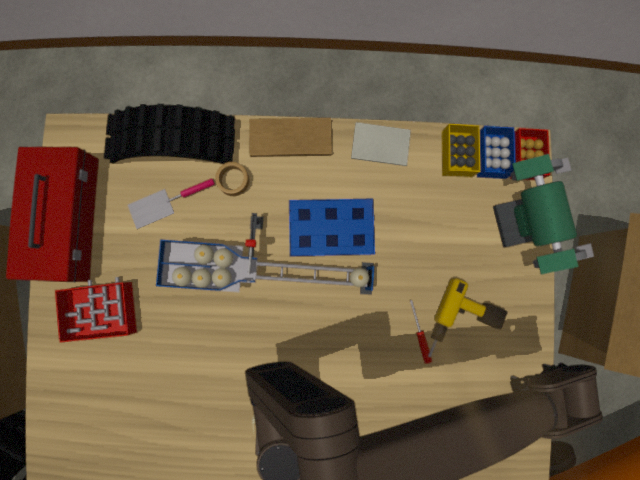

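View pics/side0.png

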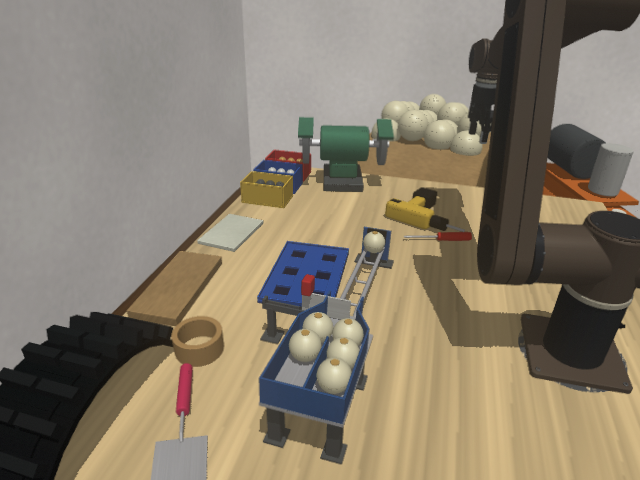

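The top view shows six balls: jammed pair near (222,257) and (221,279), three more behind at (203,254), (201,278) and (181,276), and one on the rail at (360,277). The red grip is at (251,243), the tray is centred at (332,227), the drill is at (465,305), and the tape and scraper are at the upper left. In the side view the grip is at (308,285).

```bash
cat >> h.py <<'E'
def mask(im,lo,hi):
    return cv2.inRange(cv2.cvtColor(im,cv2.COLOR_BGR2HSV),np.array(lo),np.array(hi))
def blobs(m,amin):
    n,l,s,c=cv2.connectedComponentsWithStats(m)
    return [(s[i][4],c[i].round(1),s[i][:4]) for i in range(1,n) if s[i][4]>=amin]
def tray(im):
    # pocket (dark) centroids inside the blue tray, on land height 12 mm
    m=mask(im,(105,120,60),(130,255,255))
    cs,_=cv2.findContours(m,cv2.RETR_EXTERNAL,cv2.CHAIN_APPROX_NONE)
    c=max(cs,key=cv2.contourArea); r=cv2.minAreaRect(c); return r
def balls(im,roi=(150,225,390,310)):
    x0,y0,x1,y1=roi; g=cv2.cvtColor(im[y0:y1,x0:x1],cv2.COLOR_BGR2GRAY); k=4
    g=cv2.GaussianBlur(cv2.resize(g,None,fx=k,fy=k,interpolation=cv2.INTER_CUBIC),(0,0),2)
    h=cv2.HoughCircles(g,cv2.HOUGH_GRADIENT,1,14*k,param1=120,param2=18,minRadius=int(8*k),maxRadius=int(12.5*k))
    return [] if h is None else [(a/k+x0,b/k+y0,r/k) for a,b,r in h[0]]
E
python3 - <<'E'
from h import *
im=cv2.imread('pics/top0.png')
for a,b,r in balls(im): print('ball',round(a,1),round(b,1),round(r,1),onz('top',(a,b),.118 if a<300 else .079).round(3))
for s,c,b in blobs(mask(im,(0,150,100),(6,255,255)),15): print('red',s,c,b,onz('top',c,.163).round(4))
r=tray(im); print(r); print([onz('top',p,.018).round(4) for p in cv2.boxPoints(r)],onz('top',r[0],.018))
si=cv2.imread('pics/side0.png')
for s,c,b in blobs(mask(si,(0,150,80),(6,255,255)),30): print('sred',s,c,b)
c=im[225:305,150:390]; cv2.imwrite('pics/c0.png',cv2.resize(c,None,fx=3.3,fy=3.3,interpolation=cv2.INTER_CUBIC))
print(R.from_quat(get_state()['tcp_rot']).as_matrix().round(2))
E
```

```text
red 141 [533.4 135.7] [519 128  30  26] [ 0.8891 -0.7003  0.163 ]
red 6383 [ 41.9 214. ] [  6 147  71 134] [0.611  0.7208 0.163 ]
red 284 [ 38.4 212.6] [ 34 181  10  63] [0.6148 0.7322 0.163 ]
red 69 [250.3 242.9] [245 239  11   8] [0.5467 0.1113 0.163 ]
red 1246 [ 95.7 311.9] [ 55 282  73  60] [0.3405 0.5379 0.163 ]
red 78 [ 99.1 302.8] [ 95 297   9  12] [0.3662 0.5293 0.163 ]
red 84 [113.4 309.4] [109 304   9  12] [0.3498 0.4867 0.163 ]
red 71 [ 86.  311.8] [ 82 307   8  11] [0.3394 0.5665 0.163 ]
red 17 [419.9 332.8] [417 331   7   4] [ 0.313  -0.3632  0.163 ]
((331.6406555175781, 226.8950958251953), (55.47824478149414, 83.8804931640625), 88.83085632324219)
[array([0.6955, 0.0166, 0.018 ]), array([ 0.7098, -0.245 ,  0.018 ]), array([ 0.5362, -0.2518,  0.018 ]), array([0.523 , 0.0069, 0.018 ])] [ 0.61554216 -0.1179605   0.018     ]
sred 221 [284.9 155.7] [266 151  36  12]
sred 76 [305.6 170.7] [301 162  10  19]
sred 262 [454.5 236. ] [438 232  34   9]
sred 210 [307.3 284.9] [302 275  12  21]
[[ 0.95  0.32 -0.  ]
 [ 0.32 -0.95  0.  ]
 [ 0.   -0.   -1.  ]]
```

View pics/c0.png

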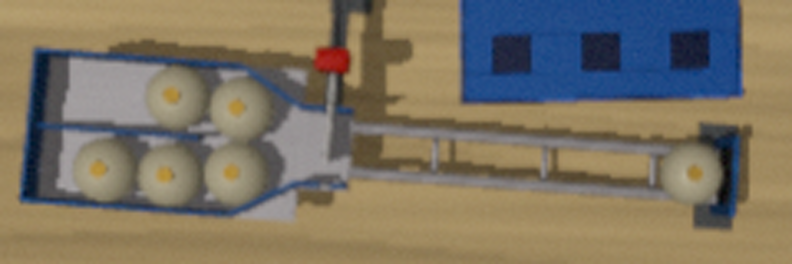

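The crop confirms five balls in the hopper, the rail ball against its stop, and the shutter plate across the lane with the grip at crop pixel (332,60).

```bash
python3 - <<'E'
from h import *
def w(p,z): return onz('top',(p[0]/3.3+150,p[1]/3.3+225),z)
rb=w((693,173),.079)
B=[w(p,.118) for p in [(178,96),(240,107),(104,170),(168,174),(235,172)]]
back=(w((37,50),.154)+w((22,200),.154))/2
kink=(w((238,66),.14)+w((232,212),.14))/2
lane=(w((350,108),.11)+w((346,187),.11))/2   # y~-45
print('rb',rb,'back',back,'kink',kink,'lane',lane)
d=back-rb; d[2]=0; L=np.linalg.norm(d[:2]); ey=d/L; ex=np.array([ey[1],-ey[0],0])
print('L expect .572',L,'yaw',np.degrees(np.arctan2(-ey[0],ey[1])))
neck=rb+ey*.347; neck[2]=0; print('neck',neck,ex,ey)
cl=lambda p:(np.dot(p-neck,ex).round(4),np.dot(p-neck,ey).round(4))
for b in B+[kink,lane]: print(cl(b))
g=onz('top',(250.3,242.9),.160); print('grip',g,cl(g))
o,d=ray('side',(307.3,284.9)); o2,d2=ray('top',(250.3,242.9))
A=np.c_[d,-d2]; t=np.linalg.lstsq(A,o2-o,rcond=None)[0]; print('grip3d',o+d*t[0],o2+d2*t[1])
E
```

```text
rb [ 0.46152694 -0.202878    0.079     ] back [0.48372935 0.36666546 0.154     ] kink [0.47812327 0.19348094 0.14      ] lane [0.47443502 0.10072317 0.11      ]
L expect .572 0.5699760565359178 yaw -2.2324206815033736
neck [0.47504372 0.14385864 0.        ] [ 0.99924103 -0.03895323  0.        ] [0.03895323 0.99924103 0.        ]
(np.float64(0.0348), np.float64(0.1069))
(np.float64(0.0291), np.float64(0.0521))
(np.float64(-0.0338), np.float64(0.166))
(np.float64(-0.0331), np.float64(0.1098))
(np.float64(-0.0271), np.float64(0.0517))
(np.float64(0.0011), np.float64(0.0497))
(np.float64(0.0011), np.float64(-0.0431))
grip [0.54695567 0.11169649 0.16      ] (np.float64(0.0731), np.float64(-0.0293))
grip3d [0.54831921 0.1136868  0.14621477] [0.54802946 0.11362766 0.14618398]
```

>>> move_arm --moves '[[0, [0, 0, -0.01], [0, 0, -0.1204]], [0, [0, 0, -0.01], [0, 0, -0.1204]], [0, [0, 0, -0.01], [0, 0, -0.1204]], [0, [0, 0, -0.01], [0, 0, -0.1204]], [0, [0, 0, -0.01], [0, 0, -0.1204]], [0, [0, 0, -0.01], [0, 0, -0.1204]], [0, [0, 0, 0], [0, 0, -0.1204]], [0, [0, 0, 0], [0, 0, -0.1204]], [0, [0, 0, 0], [0, 0, -0.1204]], [0, [0, 0, 0], [0, 0, -0.1204]]]'

```text
time: 0.93
eef_pos: [0.2192, -0.6381, 0.2906]
tcp_rot: [0.718, 0.696, 0.0, -0.001]
contact_force: [0.3, -0.2, -0.8]
opening: -0.001
finger_force: 0.0
```

>>> move_arm --moves '[[0, [0.035, 0.02, 0], [0, 0, 0]], [0, [0.035, 0.02, 0], [0, 0, 0]], [0, [0.035, 0.02, 0], [0, 0, 0]], [0, [0.035, 0.02, 0], [0, 0, 0]], [0, [0.035, 0.02, 0], [0, 0, 0]], [0, [0.035, 0.02, 0], [0, 0, 0]], [0, [0.035, 0.02, 0], [0, 0, 0]], [0, [0.035, 0.02, 0], [0, 0, 0]], [0, [0.035, 0.02, 0], [0, 0, 0]], [0, [0.035, 0.02, 0], [0, 0, 0]]]'

```text
time: 1.77
eef_pos: [0.4322, -0.2938, 0.2909]
tcp_rot: [0.72, 0.694, 0.0, -0.0]
contact_force: [0.1, 0.2, 0.0]
opening: -0.0
finger_force: 0.0
```

>>> move_arm --moves '[[0, [0.04, 0.006, 0], [0, 0, 0]], [0, [0.04, 0.006, 0], [0, 0, 0]], [0, [0.04, 0.006, 0], [0, 0, 0]], [0, [0.04, 0.006, 0], [0, 0, 0]], [0, [0.04, 0.006, 0], [0, 0, 0]], [0, [0.04, 0.006, 0], [0, 0, 0]], [0, [0.04, 0.006, 0], [0, 0, 0]], [0, [0.04, 0.006, 0], [0, 0, 0]], [0, [0.04, 0.006, 0], [0, 0, 0]], [0, [0.04, 0.006, 0], [0, 0, 0]]]'

```text
time: 2.6
eef_pos: [0.5057, 0.1039, 0.291]
tcp_rot: [0.72, 0.694, -0.0, -0.0]
contact_force: [0.2, -1.3, 0.6]
opening: 0.003
finger_force: 0.0
```

```bash
cat >> h.py <<'E'
NECK=np.array([.4755,.1439]); YAW=np.radians(-2.2)
EX=np.array([np.cos(YAW),np.sin(YAW)]); EY=np.array([-np.sin(YAW),np.cos(YAW)])
def ch(p): d=np.array(p)[:2]-NECK; return np.array([d@EX,d@EY])
def st():
    s=get_state(); T=R.from_quat(s['tcp_rot']).as_matrix()
    print('t',round(s['time'],1),'chute xy',ch(s['eef_pos']).round(4),'z',s['eef_pos'][2].round(4),'yawx-87.8',round(np.degrees(np.arctan2(T[1,0],T[0,0]))-87.8,2),'tilt',T[2].round(3),'f',s['contact_force'].round(1),'op',round(s['opening'],2),'ff',round(s['finger_force'],1))
E
python3 -c "
from h import *
st()"
```

```text
t 2.6 chute xy [ 0.0317 -0.0388] z 0.291 yawx-87.8 0.15 tilt [-0. -0. -1.] f [ 0.2 -1.3  0.6] op 0.0 ff 0.0
```

>>> move_arm --moves '[[0, [0.002, 0.0005, 0.02], [0, 0, 0]], [0, [0.002, 0.0005, 0.02], [0, 0, 0]], [0, [0.002, 0.0005, 0.02], [0, 0, 0]], [0, [0.002, 0.0005, 0.02], [0, 0, 0]], [0, [0.002, 0.0005, 0.02], [0, 0, 0]], [0, [0, 0, 0.02], [0, 0, 0]], [0, [0, 0, 0.015], [0, 0, 0]], [0, [0, 0, 0.01], [0, 0, 0]], [0, [0, 0, 0], [0, 0, 0]], [0, [0, 0, 0], [0, 0, 0]]]'

```text
time: 3.43
eef_pos: [0.5087, 0.1117, 0.146]
tcp_rot: [0.72, 0.694, -0.0, -0.0]
contact_force: [-0.3, 1.0, -0.1]
opening: -0.004
finger_force: 0.0
```

>>> move_arm --moves '[[0, [0, 0.008, 0], [0, 0, 0]], [0, [0, 0.008, 0], [0, 0, 0]], [0, [0, 0.008, 0], [0, 0, 0]], [0, [0, 0.008, 0], [0, 0, 0]], [0, [0, 0.008, 0], [0, 0, 0]], [0, [0, 0.008, 0], [0, 0, 0]], [0, [0, 0.008, 0], [0, 0, 0]], [0, [0, 0.007, 0], [0, 0, 0]], [0, [0, 0.006, 0], [0, 0, 0]], [0, [0, 0, 0], [0, 0, 0]]]'

```text
time: 4.27
eef_pos: [0.5777, 0.1091, 0.1459]
tcp_rot: [0.72, 0.694, -0.001, -0.001]
contact_force: [-4.5, 0.7, 2.6]
opening: 0.001
finger_force: 2.2
```

```bash
python3 -c "
from h import *
st()
for n in('top','side'):
  im=snap(n,n+'1')
  print([(s,c) for s,c,b in blobs(mask(im,(0,150,80),(6,255,255)),15)])
t=cv2.imread('pics/top1.png');cv2.imwrite('pics/c1.png',cv2.resize(t[215:305,150:390],None,fx=3.3,fy=3.3))
"
```

```text
t 4.3 chute xy [ 0.1035 -0.0308] z 0.1459 yawx-87.8 0.13 tilt [-0.    -0.004 -1.   ] f [-4.5  0.7  2.6] op 0.0 ff 2.2
[(np.int32(449), array([531.7, 138.7])), (np.int32(6707), array([ 42.2, 214.2])), (np.int32(354), array([ 38.7, 211.6])), (np.int32(1696), array([ 93.7, 313.1])), (np.int32(98), array([ 98.2, 302.9])), (np.int32(99), array([112.6, 309.4])), (np.int32(89), array([ 85.2, 312.1])), (np.int32(215), array([423.5, 346.5]))]
[(np.int32(262), array([454.3, 235.6])), (np.int32(182), array([280.8, 280.8]))]
```

View pics/side1.png

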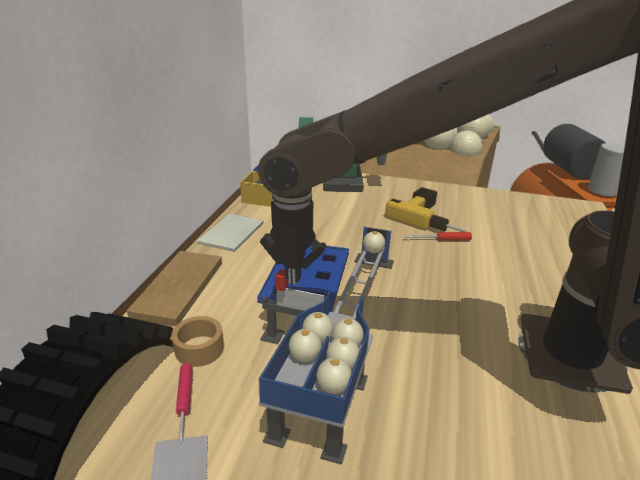

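The side view shows the fingers holding the red grip open at (281,281), with the balls still jammed. I'll press a little further to check that it's at the end stop.

>>> move_arm --moves '[[0, [0, 0.002, 0], [0, 0, 0]], [0, [0, 0.002, 0], [0, 0, 0]], [0, [0, 0.001, 0], [0, 0, 0]], [0, [0, 0, 0], [0, 0, 0]], [0, [0, 0, 0], [0, 0, 0]], [0, [0, 0, 0], [0, 0, 0]], [0, [0, 0, 0], [0, 0, 0]], [0, [0, 0, 0], [0, 0, 0]], [0, [0, 0, 0], [0, 0, 0]], [0, [0, 0, 0], [0, 0, 0]]]'

```text
time: 5.2
eef_pos: [0.578, 0.1091, 0.1459]
tcp_rot: [0.719, 0.695, -0.006, -0.005]
contact_force: [-16.9, -1.6, 11.2]
opening: 0.004
finger_force: 8.8
```

```bash
python3 -c "
from h import *
st()
im=snap('side')
for s,c,b in blobs(mask(im,(0,150,80),(6,255,255)),15):
  print(s,c,ch(onz('side',c,.146)))
"
```

```text
t 5.2 chute xy [ 0.1038 -0.0308] z 0.1459 yawx-87.8 0.18 tilt [-0.001 -0.015 -1.   ] f [-16.9  -1.6  11.2] op 0.0 ff 8.8
263 [454.3 235.6] [-0.19227935 -0.31881776]
180 [280.8 280.8] [ 0.12771054 -0.02448936]
```

>>> move_arm --moves '[[0, [0, -0.012, 0], [0, 0, 0]], [0, [0, 0, -0.03], [0, 0, 0]], [0, [0, 0, -0.03], [0, 0, 0]], [0, [0.01, -0.021, -0.02], [0, 0, 0]], [0, [0.01, -0.021, 0], [0, 0, 0]], [0, [0.01, -0.022, 0], [0, 0, 0]], [0, [0.009, -0.022, 0], [0, 0, 0]], [0, [0, 0, 0], [0, 0, 0]], [0, [0, 0, 0], [0, 0, 0]], [0, [0, 0, 0], [0, 0, 0]]]'

```text
time: 6.08
eef_pos: [0.4875, 0.1514, 0.2268]
tcp_rot: [0.72, 0.694, 0.001, 0.001]
contact_force: [-0.3, -0.2, -1.1]
opening: 0.003
finger_force: 0.0
```

```bash
python3 -c "
from h import *
st()
"
```

```text
t 6.1 chute xy [0.0117 0.008 ] z 0.2268 yawx-87.8 0.14 tilt [ 0.     0.003 -1.   ] f [-0.3 -0.2 -1.1] op 0.0 ff 0.0
```

>>> move_arm --moves '[[0, [0, 0, 0.02], [0, 0, 0]], [0, [0, 0, 0.02], [0, 0, 0]], [0, [0, 0, 0.02], [0, 0, 0]], [0, [0, 0, 0.02], [0, 0, 0]], [0, [0, 0, 0.016], [0, 0, 0]], [0, [0, 0, 0.012], [0, 0, 0]], [0, [0, 0, 0.01], [0, 0, 0]], [0, [0, 0, 0], [0, 0, 0]], [0, [0, 0, 0], [0, 0, 0]], [0, [0, 0, 0], [0, 0, 0]]]'

```text
time: 6.92
eef_pos: [0.4874, 0.1515, 0.1093]
tcp_rot: [0.72, 0.694, 0.001, 0.001]
contact_force: [-0.1, -0.5, -0.2]
opening: 0.003
finger_force: 0.0
```

>>> move_arm --moves '[[0, [0.007, 0.0024, 0], [0, 0, 0]], [0, [0.007, 0.0024, 0], [0, 0, 0]], [0, [0.007, 0.0024, 0], [0, 0, 0]], [0, [0.007, 0.0024, 0], [0, 0, 0]], [0, [0.007, 0.0024, 0], [0, 0, 0]], [0, [0.007, 0.0024, 0], [0, 0, 0]], [0, [0.007, 0.0024, 0], [0, 0, 0]], [0, [0.007, 0.0024, 0], [0, 0, 0]], [0, [0.007, 0.0024, 0], [0, 0, 0]], [0, [0.005, 0.0014, 0], [0, 0, 0]]]'

```text
time: 7.75
eef_pos: [0.5122, 0.2196, 0.1083]
tcp_rot: [0.72, 0.694, 0.0, -0.0]
contact_force: [0.6, -0.6, 1.4]
opening: -0.0
finger_force: 0.4
```

```bash
python3 -c "
from h import *
st(); snap('side','side2')
"
```

```text
t 7.8 chute xy [0.0337 0.077 ] z 0.1083 yawx-87.8 0.15 tilt [ 0.  0. -1.] f [ 0.6 -0.6  1.4] op -0.0 ff 0.4
```

View pics/side2.png

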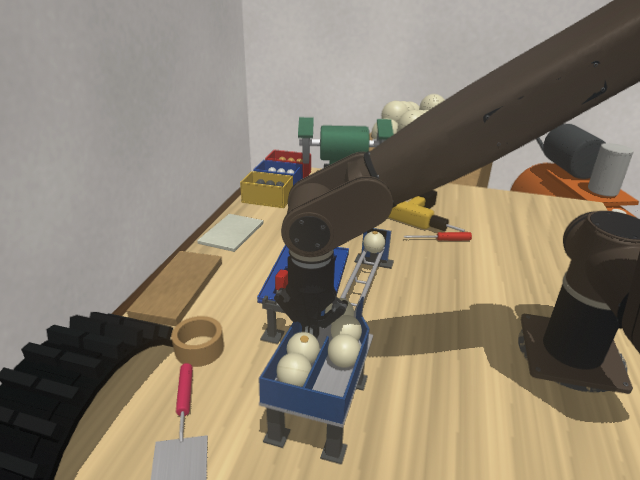

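The finger is holding the far lane back (balls at (303,345) and (293,370)), and the near lane is running, with balls visible at (345,330) and (343,352). I'll hold still while that lane empties.

>>> move_arm --moves '[[0, [0, 0, 0], [0, 0, 0]], [0, [0, 0, 0], [0, 0, 0]], [0, [0, 0, 0], [0, 0, 0]], [0, [0, 0, 0], [0, 0, 0]], [0, [0, 0, 0], [0, 0, 0]], [0, [0, 0, 0], [0, 0, 0]], [0, [0, 0, 0], [0, 0, 0]], [0, [0, 0, 0], [0, 0, 0]], [0, [0, 0, 0], [0, 0, 0]], [0, [0, 0, 0], [0, 0, 0]]]'

```text
time: 8.63
eef_pos: [0.5118, 0.2186, 0.1084]
tcp_rot: [0.72, 0.694, -0.0, 0.0]
contact_force: [-0.1, 0.3, 1.0]
opening: 0.002
finger_force: 0.2
```

>>> move_arm --moves '[[0, [0, 0, 0], [0, 0, 0]], [0, [0, 0, 0], [0, 0, 0]], [0, [0, 0, 0], [0, 0, 0]], [0, [0, 0, 0], [0, 0, 0]], [0, [0, 0, 0], [0, 0, 0]], [0, [0, 0, 0], [0, 0, 0]], [0, [0, 0, 0], [0, 0, 0]], [0, [0, 0, 0], [0, 0, 0]], [0, [0, 0, 0], [0, 0, 0]], [0, [0, 0, 0], [0, 0, 0]]]'

```text
time: 9.47
eef_pos: [0.5118, 0.2186, 0.1083]
tcp_rot: [0.72, 0.694, -0.0, -0.0]
contact_force: [-0.2, -0.8, -0.1]
opening: -0.001
finger_force: 0.2
```

```bash
python3 -c "
from h import *
a=snap('side'); b=snap('top')
cv2.imwrite('pics/c3.png',np.vstack([cv2.resize(a[200:470,240:460],None,fx=1.6,fy=1.6)[:, :352],cv2.resize(b[215:305,150:390],(352,132))]))
"
```

```text
(no output)
```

View pics/c3.png

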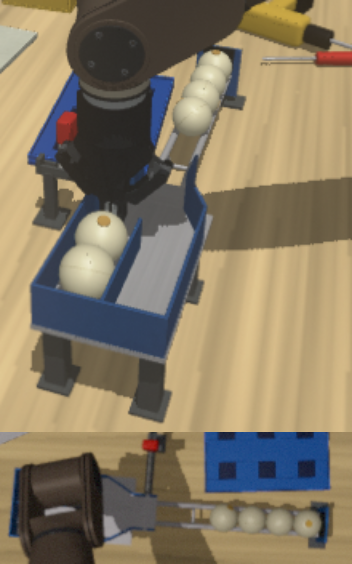

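Four balls are now queued on the rail and two are held in the far lane. I'll lift the finger to release them.

>>> move_arm --moves '[[0, [0, 0, -0.03], [0, 0, 0]], [0, [0, 0, -0.03], [0, 0, 0]], [0, [0, 0, -0.03], [0, 0, 0]], [0, [0, 0, -0.03], [0, 0, 0]], [0, [-0.02, 0.02, 0], [0, 0, 0]], [0, [-0.02, 0.02, 0], [0, 0, 0]], [0, [-0.02, 0.02, 0], [0, 0, 0]], [0, [-0.02, 0.02, 0], [0, 0, 0]], [0, [-0.02, 0.02, 0], [0, 0, 0]], [0, [-0.006, 0.025, 0], [0, 0, 0]]]'

```text
time: 10.4
eef_pos: [0.6333, 0.1058, 0.2282]
tcp_rot: [0.72, 0.694, -0.0, 0.0]
contact_force: [-0.1, 0.3, 0.6]
opening: -0.004
finger_force: 0.0
```

>>> move_arm --moves '[[0, [0, 0, 0], [0, 0, 0]], [0, [0, 0, 0], [0, 0, 0]], [0, [0, 0, 0], [0, 0, 0]], [0, [0, 0, 0], [0, 0, 0]], [0, [0, 0, 0], [0, 0, 0]], [0, [0, 0, 0], [0, 0, 0]], [0, [0, 0, 0], [0, 0, 0]], [0, [0, 0, 0], [0, 0, 0]], [0, [0, 0, 0], [0, 0, 0]], [0, [0, 0, 0], [0, 0, 0]]]'

```text
time: 11.23
eef_pos: [0.6328, 0.1083, 0.2284]
tcp_rot: [0.72, 0.694, 0.0, 0.0]
contact_force: [0.1, 0.2, 0.3]
opening: -0.0
finger_force: 0.0
```

>>> move_arm --moves '[[0, [0, 0, 0], [0, 0, 0]], [0, [0, 0, 0], [0, 0, 0]], [0, [0, 0, 0], [0, 0, 0]], [0, [0, 0, 0], [0, 0, 0]], [0, [0, 0, 0], [0, 0, 0]], [0, [0, 0, 0], [0, 0, 0]], [0, [0, 0, 0], [0, 0, 0]], [0, [0, 0, 0], [0, 0, 0]], [0, [0, 0, 0], [0, 0, 0]], [0, [0, 0, 0], [0, 0, 0]]]'

```text
time: 12.07
eef_pos: [0.6329, 0.1082, 0.2283]
tcp_rot: [0.72, 0.694, -0.0, 0.0]
contact_force: [-0.2, 0.2, -0.5]
opening: 0.0
finger_force: 0.0
```

```bash
python3 -c "
from h import *
st();a=snap('side'); b=snap('top')
cv2.imwrite('pics/c4.png',np.vstack([cv2.resize(a[200:470,240:460],None,fx=1.6,fy=1.6)[:, :352],cv2.resize(b[215:305,150:390],(352,132))]))
"
```

```text
t 12.1 chute xy [ 0.1587 -0.0296] z 0.2283 yawx-87.8 0.14 tilt [-0.  0. -1.] f [-0.2  0.2 -0.5] op 0.0 ff 0.0
```

View pics/c4.png

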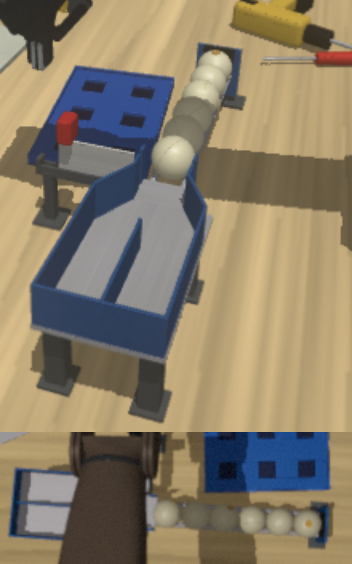

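The hopper is empty and all six balls are on the rail. Next I'll close the shutter by pushing the grip from its far side.

>>> move_arm --moves '[[0, [0, 0.003, 0.02], [0, 0, 0]], [0, [0, 0, 0.02], [0, 0, 0]], [0, [0, 0, 0.02], [0, 0, 0]], [0, [0, 0, 0.015], [0, 0, 0]], [0, [0, 0, 0.007], [0, 0, 0]], [0, [0, 0, 0], [0, 0, 0]], [0, [0, -0.007, 0], [0, 0, 0]], [0, [0, -0.007, 0], [0, 0, 0]], [0, [0, -0.007, 0], [0, 0, 0]], [0, [0, -0.007, 0], [0, 0, 0]]]'

```text
time: 13.0
eef_pos: [0.6084, 0.1092, 0.1481]
tcp_rot: [0.72, 0.694, 0.002, 0.001]
contact_force: [1.8, 0.2, 1.4]
opening: -0.001
finger_force: 1.2
```

>>> move_arm --moves '[[0, [0, -0.008, 0], [0, 0, 0]], [0, [0, -0.008, 0], [0, 0, 0]], [0, [0, -0.008, 0], [0, 0, 0]], [0, [0, -0.008, 0], [0, 0, 0]], [0, [0, -0.008, 0], [0, 0, 0]], [0, [0, -0.008, 0], [0, 0, 0]], [0, [0, -0.007, 0], [0, 0, 0]], [0, [0, -0.004, 0], [0, 0, 0]], [0, [0, -0.003, 0], [0, 0, 0]], [0, [0, 0, 0], [0, 0, 0]]]'

```text
time: 13.83
eef_pos: [0.5497, 0.1112, 0.1468]
tcp_rot: [0.72, 0.694, 0.005, 0.005]
contact_force: [14.8, 0.7, -6.7]
opening: 0.002
finger_force: 7.0
```

```bash
python3 -c "
from h import *
st()
im=snap('side')
for s,c,b in blobs(mask(im,(0,150,80),(6,255,255)),15):
  print(s,c,ch(onz('side',c,.146)))
"
```

```text
t 13.8 chute xy [ 0.0754 -0.0298] z 0.1468 yawx-87.8 0.11 tilt [ 0.001  0.014 -1.   ] f [14.8  0.7 -6.7] op 0.0 ff 7.0
112 [276.1 155.1] [ 0.39700976 -0.68215162]
264 [454.3 235.6] [-0.19227935 -0.31881776]
219 [317.6 286.8] [ 0.05317499 -0.02792429]
```

>>> move_arm --moves '[[0, [0, 0.012, 0], [0, 0, 0]], [0, [0, 0, -0.03], [0, 0, 0]], [0, [0, 0, -0.03], [0, 0, 0]], [0, [0, 0, -0.02], [0, 0, 0]], [1, [0, 0, -0.02], [0, 0, 0]], [1, [0, 0, 0], [0, 0, 0]], [1, [0, 0, 0], [0, 0, 0]], [1, [0, 0, 0], [0, 0, 0]], [1, [0, 0, 0], [0, 0, 0]], [1, [0, 0, 0], [0, 0, 0]]]'

```text
time: 14.72
eef_pos: [0.5568, 0.1109, 0.2441]
tcp_rot: [0.72, 0.694, -0.001, -0.001]
contact_force: [-1.0, 0.5, 0.3]
opening: 0.845
finger_force: 0.0
```

```bash
cat >> h.py <<'E'
def pockets(im=None):
    im=snap('top') if im is None else im
    m=mask(im,(105,120,60),(130,255,255))
    n,l,s,c=cv2.connectedComponentsWithStats(m)
    ok=[i for i in range(1,n) if s[i][4]>800]; i=min(ok,key=lambda i:np.hypot(*(c[i]-(332,227))))
    x,y,w,h=s[i][:4]; sub=im[y:y+h,x:x+w]
    hull=np.zeros(m.shape,np.uint8); cv2.fillConvexPoly(hull,cv2.convexHull(np.argwhere(l==i)[:,::-1].astype(np.int32)),255)
    d=(cv2.erode(hull,np.ones((5,5)))>0)&(im.max(2)<75)
    P=[onz('top',q,.010)[:2] for a,q,b in blobs(d.astype(np.uint8)*255,40) if a<250]
    r=cv2.minAreaRect(np.argwhere(hull)[:,::-1].astype(np.float32)); C=onz('top',r[0],.015)[:2]
    return np.array(P),C
E
python3 -c "
from h import *
st(); im=snap('top','top5'); P,C=pockets(im); print(P.round(4),P.mean(0).round(4),C.round(4))
side=snap('side','side5')
for f in range(6):
  y=-.347+.056*f; q=NECK+EY*y; print(proj('top',[*q,.0795+f*.0049]).round(1))
cv2.imwrite('pics/c5.png',cv2.resize(im[190:305,230:390],None,fx=4,fy=4))
"
```

```text
t 14.7 chute xy [ 0.0825 -0.0299] z 0.2441 yawx-87.8 0.13 tilt [-0.    -0.004 -1.   ] f [-1.   0.5  0.3] op 0.84 ff 0.0
[[ 0.6517 -0.031 ]
 [ 0.6589 -0.1151]
 [ 0.6636 -0.1991]
 [ 0.5683 -0.0369]
 [ 0.5749 -0.1202]
 [ 0.5794 -0.204 ]] [ 0.6161 -0.1177] [ 0.6156 -0.1192]
[360.  277.2]
[341.1 275.9]
[322.1 274.6]
[302.8 273.3]
[283.5 271.9]
[263.9 270.5]
```

View pics/c5.png

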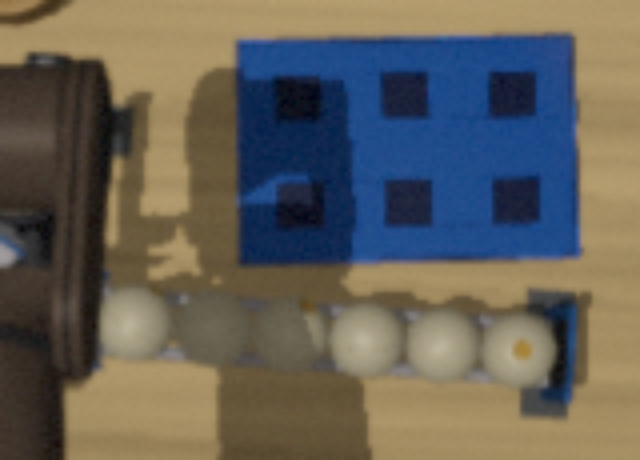

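All six balls are queued where predicted and the six pockets are located. Picking starts with the fifth ball in the queue.

>>> move_arm --moves '[[1, [-0.0155, -0.0138, -0.0], [0, 0, 0]], [1, [-0.0155, -0.0138, 0], [0, 0, 0]], [1, [-0.0155, -0.0138, 0], [0, 0, 0]], [1, [-0.0155, -0.0138, 0], [0, 0, 0]], [1, [-0.0155, -0.0138, 0], [0, 0, 0]], [1, [-0.0155, -0.0138, 0], [0, 0, 0]], [1, [0, 0, 0.03], [0, 0, 0]], [1, [0, 0, 0.03], [0, 0, 0]], [1, [0, 0, 0], [0, 0, 0]], [1, [0, 0, 0], [0, 0, 0]]]'

```text
time: 15.65
eef_pos: [0.4704, 0.0211, 0.1847]
tcp_rot: [0.72, 0.694, -0.001, -0.002]
contact_force: [0.4, -0.2, 0.4]
opening: 1.001
finger_force: 0.0
```

```bash
python3 -c "
from h import *
st()"
```

```text
t 15.7 chute xy [-0.0003 -0.1229] z 0.1847 yawx-87.8 0.13 tilt [ 0.001 -0.005 -1.   ] f [ 0.4 -0.2  0.4] op 1.0 ff 0.0
```

>>> move_arm --moves '[[1, [0, 0, 0.025], [0, 0, 0]], [1, [0, 0, 0.025], [0, 0, 0]], [1, [0, 0, 0.025], [0, 0, 0]], [1, [0, 0, 0.018], [0, 0, 0]], [1, [0, 0, 0.01], [0, 0, 0]], [1, [0, 0, 0], [0, 0, 0]], [0.5, [0, 0, 0], [0, 0, 0]], [0.5, [0, 0, 0], [0, 0, 0]], [0.5, [0, 0, 0], [0, 0, 0]], [0.5, [0, 0, 0], [0, 0, 0]]]' --grip_force 25

```text
time: 16.48
eef_pos: [0.473, 0.0208, 0.0852]
tcp_rot: [0.72, 0.694, 0.001, 0.001]
contact_force: [-2.0, -0.2, 5.1]
opening: 0.645
finger_force: 25.9
```

>>> move_arm --moves '[[0.5, [0, 0, 0], [0, 0, 0]], [0.5, [0, 0, -0.01], [0, 0, 0]], [0.5, [0, 0, -0.015], [0, 0, 0]], [0.5, [0, 0, -0.02], [0, 0, 0]], [0.5, [0, 0, -0.02], [0, 0, 0]], [0.5, [0, 0, -0.02], [0, 0, 0]], [0.5, [0, 0, -0.02], [0, 0, 0]], [0.5, [0, 0, -0.015], [0, 0, 0]], [0.5, [0, 0, 0], [0, 0, 0]], [0.5, [0, 0, 0], [0, 0, 0]]]'

```text
time: 17.32
eef_pos: [0.4723, 0.0209, 0.2043]
tcp_rot: [0.72, 0.694, 0.001, 0.001]
contact_force: [0.1, 0.5, -1.3]
opening: 0.639
finger_force: 26.7
```

```bash
python3 -c "
from h import *
st()"
```

```text
t 17.3 chute xy [ 0.0015 -0.123 ] z 0.2043 yawx-87.8 0.14 tilt [-0.     0.003 -1.   ] f [ 0.1  0.5 -1.3] op 0.64 ff 26.7
```

>>> move_arm --moves '[[0.5, [-0.0236, 0.0222, 0], [0, 0, 0]], [0.5, [-0.0236, 0.0222, 0], [0, 0, 0]], [0.5, [-0.0236, 0.0222, 0], [0, 0, 0]], [0.5, [-0.0236, 0.0222, 0], [0, 0, 0]], [0.5, [-0.0236, 0.0222, 0], [0, 0, 0]], [0.5, [-0.0236, 0.0222, 0], [0, 0, 0]], [0.5, [-0.0236, 0.0222, 0], [0, 0, 0]], [0.5, [-0.0236, 0.0222, 0], [0, 0, 0]], [0.5, [-0.0236, 0.0222, 0], [0, 0, 0]], [0.5, [0, 0, 0.02], [0, 0, 0]]]'

```text
time: 18.15
eef_pos: [0.6679, -0.204, 0.1855]
tcp_rot: [0.721, 0.693, 0.001, 0.004]
contact_force: [-0.3, 0.3, 0.1]
opening: 0.641
finger_force: 26.8
```

>>> move_arm --moves '[[0.5, [0, 0, 0.025], [0, 0, 0]], [0.5, [0, 0, 0.025], [0, 0, 0]], [0.5, [0, 0, 0.025], [0, 0, 0]], [0.5, [0, 0, 0.025], [0, 0, 0]], [0.5, [0, 0, 0.02], [0, 0, 0]], [0.5, [0, 0, 0.015], [0, 0, 0]], [0.5, [0, 0, 0.01], [0, 0, 0]], [0.5, [0, 0, 0], [0, 0, 0]], [0.5, [0, 0, 0], [0, 0, 0]], [0.5, [0, 0, 0], [0, 0, 0]]]'

```text
time: 18.98
eef_pos: [0.6649, -0.199, 0.0399]
tcp_rot: [0.72, 0.694, 0.0, 0.001]
contact_force: [0.4, -0.4, -0.2]
opening: 0.643
finger_force: 26.8
```

```bash
python3 -c "
from h import *
st()"
```

```text
t 19.0 chute xy [ 0.2025 -0.3353] z 0.0399 yawx-87.8 0.14 tilt [-0.001  0.002 -1.   ] f [ 0.4 -0.4 -0.2] op 0.64 ff 26.8
```

>>> move_arm --moves '[[0.5, [0, 0, 0.007], [0, 0, 0]], [0.5, [0, 0, 0.006], [0, 0, 0]], [0.5, [0, 0, 0.004], [0, 0, 0]], [0.5, [0, 0, 0], [0, 0, 0]], [0.8, [0, 0, 0], [0, 0, 0]], [0.8, [0, 0, 0], [0, 0, 0]], [0.8, [0, 0, 0], [0, 0, 0]], [0.8, [0, 0, 0], [0, 0, 0]], [0.8, [0, 0, 0], [0, 0, 0]], [0.8, [0, 0, 0], [0, 0, 0]]]'

```text
time: 19.82
eef_pos: [0.6641, -0.1986, 0.0216]
tcp_rot: [0.72, 0.694, 0.0, 0.0]
contact_force: [0.5, 0.1, 0.8]
opening: 0.8
finger_force: 0.0
```

>>> move_arm --moves '[[0.8, [0, 0, -0.02], [0, 0, 0]], [0.8, [0, 0, -0.03], [0, 0, 0]], [0.8, [0, 0, -0.04], [0, 0, 0]], [0.8, [0, 0, -0.04], [0, 0, 0]], [1, [0, 0, -0.03], [0, 0, 0]], [1, [0.04, -0.038, 0], [0, 0, 0]], [1, [0.04, -0.038, 0], [0, 0, 0]], [1, [0.04, -0.038, 0], [0, 0, 0]], [1, [0.04, -0.038, 0], [0, 0, 0]], [1, [0.04, -0.038, 0], [0, 0, 0]]]'

```text
time: 20.65
eef_pos: [0.5244, -0.0412, 0.1813]
tcp_rot: [0.72, 0.694, 0.0, 0.0]
contact_force: [0.1, 1.1, 0.4]
opening: 1.003
finger_force: 0.0
```

>>> move_arm --moves '[[1, [0.0062, -0.0062, 0], [0, 0, 0]], [1, [0.0062, -0.0062, 0], [0, 0, 0]], [1, [0, 0, 0], [0, 0, 0]], [1, [0, 0, 0], [0, 0, 0]], [1, [0, 0, 0], [0, 0, 0]], [1, [0, 0, 0], [0, 0, 0]], [1, [0, 0, 0], [0, 0, 0]], [1, [0, 0, 0], [0, 0, 0]], [1, [0, 0, 0], [0, 0, 0]], [1, [0, 0, 0], [0, 0, 0]]]'

```text
time: 21.48
eef_pos: [0.5141, -0.0298, 0.1812]
tcp_rot: [0.72, 0.694, -0.0, -0.0]
contact_force: [-0.5, -0.0, -0.1]
opening: 0.999
finger_force: 0.0
```

```bash
python3 -c "
from h import *
st(); im=snap('top','top6'); side=snap('side','side6')
P,C=pockets(im); print(P.round(4),C.round(4))
cv2.imwrite('pics/c6.png',np.hstack([cv2.resize(im[190:305,230:390],(400,288)),cv2.resize(side[200:360,240:440],(360,288))]))
"
```

```text
t 21.5 chute xy [ 0.0452 -0.1721] z 0.1812 yawx-87.8 0.11 tilt [ 0. -0. -1.] f [-0.5 -0.  -0.1] op 1.0 ff 0.0
[[ 0.6546 -0.0306]
 [ 0.6589 -0.1151]
 [ 0.5802 -0.1987]] [ 0.6172 -0.1192]
```

View pics/c6.png

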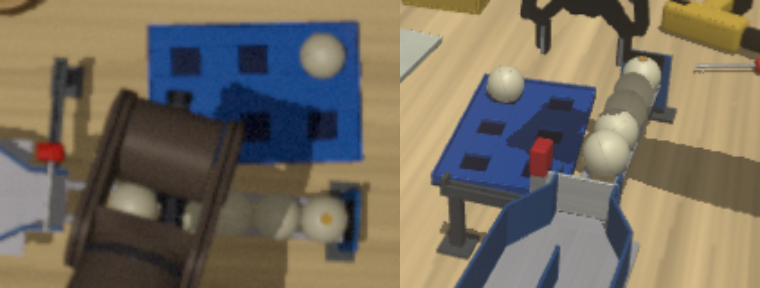

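The first ball is seated in the far right pocket, and the tray hasn't moved. The next ball has rolled into the fifth slot, so I'll pick that one.

>>> move_arm --moves '[[1, [0.0163, -0.015, 0], [0, 0, 0]], [1, [0.0163, -0.015, 0], [0, 0, 0]], [1, [0.0163, -0.015, 0], [0, 0, 0]], [1, [0, 0, 0.022], [0, 0, 0]], [1, [0, 0, 0.022], [0, 0, 0]], [1, [0, 0, 0.022], [0, 0, 0]], [1, [0, 0, 0.018], [0, 0, 0]], [1, [0, 0, 0.013], [0, 0, 0]], [1, [0, 0, 0], [0, 0, 0]], [0.5, [0, 0, 0], [0, 0, 0]]]'

```text
time: 22.42
eef_pos: [0.4703, 0.021, 0.0839]
tcp_rot: [0.72, 0.694, -0.0, -0.001]
contact_force: [0.7, -0.6, 0.1]
opening: 0.88
finger_force: 0.0
```

>>> move_arm --moves '[[0.5, [0, 0, 0], [0, 0, 0]], [0.5, [0, 0, 0], [0, 0, 0]], [0.5, [0, 0, 0], [0, 0, 0]], [0.5, [0, 0, 0], [0, 0, 0]], [0.5, [0, 0, -0.01], [0, 0, 0]], [0.5, [0, 0, -0.02], [0, 0, 0]], [0.5, [0, 0, -0.03], [0, 0, 0]], [0.5, [0, 0, -0.03], [0, 0, 0]], [0.5, [0, 0, -0.01], [0, 0, 0]], [0.5, [0, 0, 0], [0, 0, 0]]]'

```text
time: 23.25
eef_pos: [0.4732, 0.0206, 0.1885]
tcp_rot: [0.72, 0.694, 0.003, 0.003]
contact_force: [0.9, 0.0, -0.7]
opening: 0.64
finger_force: 26.7
```

```bash
python3 -c "
from h import *
st();P,C=pockets(); print(P.round(4),C.round(4))"
```

```text
t 23.2 chute xy [ 0.0024 -0.1233] z 0.1885 yawx-87.8 0.14 tilt [-0.001  0.008 -1.   ] f [ 0.9  0.  -0.7] op 0.64 ff 26.7
[[ 0.6546 -0.0306]
 [ 0.6592 -0.1151]
 [ 0.5686 -0.1192]
 [ 0.5794 -0.2043]
 [ 0.5677 -0.0384]] [ 0.6156 -0.1192]
```

>>> move_arm --moves '[[0.5, [-0.0184, 0.0275, 0], [0, 0, 0]], [0.5, [-0.0184, 0.0275, 0], [0, 0, 0]], [0.5, [-0.0184, 0.0275, 0], [0, 0, 0]], [0.5, [-0.0184, 0.0275, 0], [0, 0, 0]], [0.5, [-0.0184, 0.0275, 0], [0, 0, 0]], [0.5, [-0.0184, 0.0275, 0], [0, 0, 0]], [0.5, [-0.0184, 0.0275, 0], [0, 0, 0]], [0.5, [0, 0, 0.025], [0, 0, 0]], [0.5, [0, 0, 0.025], [0, 0, 0]], [0.5, [0, 0, 0.025], [0, 0, 0]]]'

```text
time: 24.13
eef_pos: [0.6574, -0.1149, 0.1053]
tcp_rot: [0.72, 0.694, -0.001, -0.002]
contact_force: [0.4, 0.1, -1.1]
opening: 0.641
finger_force: 26.8
```

>>> move_arm --moves '[[0.5, [0, 0, 0.025], [0, 0, 0]], [0.5, [0, 0, 0.025], [0, 0, 0]], [0.5, [0, 0, 0.02], [0, 0, 0]], [0.5, [0, 0, 0.012], [0, 0, 0]], [0.5, [0, 0, 0.007], [0, 0, 0]], [0.5, [0, 0, 0], [0, 0, 0]], [0.5, [0, 0, 0], [0, 0, 0]], [0.8, [0, 0, 0], [0, 0, 0]], [0.8, [0, 0, 0], [0, 0, 0]], [0.8, [0, 0, 0], [0, 0, 0]]]'

```text
time: 24.97
eef_pos: [0.6585, -0.1145, 0.0204]
tcp_rot: [0.72, 0.694, 0.0, -0.0]
contact_force: [-0.2, -0.7, 0.9]
opening: 0.799
finger_force: 0.0
```

>>> move_arm --moves '[[0.8, [0, 0, 0], [0, 0, 0]], [0.8, [0, 0, 0], [0, 0, 0]], [0.8, [0, 0, -0.02], [0, 0, 0]], [0.8, [0, 0, -0.03], [0, 0, 0]], [0.8, [0, 0, -0.035], [0, 0, 0]], [0.8, [0, 0, -0.035], [0, 0, 0]], [0.8, [0, 0, -0.03], [0, 0, 0]], [1, [0, 0, 0], [0, 0, 0]], [1, [0, 0, 0], [0, 0, 0]], [1, [0, 0, 0], [0, 0, 0]]]'

```text
time: 25.8
eef_pos: [0.658, -0.1145, 0.1697]
tcp_rot: [0.72, 0.694, -0.0, -0.0]
contact_force: [0.5, -0.3, -0.7]
opening: 0.998
finger_force: 0.0
```

```bash
python3 -c "
from h import *
st()"
```

```text
t 25.8 chute xy [ 0.1923 -0.2512] z 0.1697 yawx-87.8 0.14 tilt [ 0.    -0.001 -1.   ] f [ 0.5 -0.3 -0.7] op 1.0 ff 0.0
```

>>> move_arm --moves '[[1, [0.012, -0.0317, 0], [0, 0, 0]], [1, [0.012, -0.0317, 0], [0, 0, 0]], [1, [0.012, -0.0317, 0], [0, 0, 0]], [1, [0.012, -0.0317, 0], [0, 0, 0]], [1, [0.012, -0.0317, 0], [0, 0, 0]], [1, [0.012, -0.0317, 0], [0, 0, 0]], [1, [0, 0, 0], [0, 0, 0]], [1, [0, 0, 0.02], [0, 0, 0]], [1, [0, 0, 0.02], [0, 0, 0]], [1, [0, 0, 0.02], [0, 0, 0]]]'

```text
time: 26.63
eef_pos: [0.4704, -0.0357, 0.1084]
tcp_rot: [0.72, 0.694, -0.0, -0.001]
contact_force: [0.2, -0.4, -0.3]
opening: 0.999
finger_force: 0.0
```

>>> move_arm --moves '[[1, [0, 0, 0.018], [0, 0, 0]], [1, [0, 0, 0.013], [0, 0, 0]], [1, [0, 0, 0], [0, 0, 0]], [0.5, [0, 0, 0], [0, 0, 0]], [0.5, [0, 0, 0], [0, 0, 0]], [0.5, [0, 0, 0], [0, 0, 0]], [0.5, [0, 0, 0], [0, 0, 0]], [0.5, [0, 0, 0], [0, 0, 0]], [0.5, [0, 0, -0.01], [0, 0, 0]], [0.5, [0, 0, -0.025], [0, 0, 0]]]'

```text
time: 27.47
eef_pos: [0.4685, -0.0352, 0.1121]
tcp_rot: [0.72, 0.694, -0.002, -0.003]
contact_force: [0.4, -0.4, -1.3]
opening: 0.639
finger_force: 26.7
```

>>> move_arm --moves '[[0.5, [0, 0, -0.03], [0, 0, 0]], [0.5, [0, 0, -0.03], [0, 0, 0]], [0.5, [0, 0, -0.01], [0, 0, 0]], [0.5, [0, 0, 0], [0, 0, 0]], [0.5, [0, 0, 0], [0, 0, 0]], [0.5, [0, 0, 0], [0, 0, 0]], [0.5, [0, 0, 0], [0, 0, 0]], [0.5, [0, 0, 0], [0, 0, 0]], [0.5, [0, 0, 0], [0, 0, 0]], [0.5, [0, 0, 0], [0, 0, 0]]]'

```text
time: 28.3
eef_pos: [0.4706, -0.0358, 0.1834]
tcp_rot: [0.72, 0.694, -0.0, -0.001]
contact_force: [0.6, -0.0, -0.9]
opening: 0.641
finger_force: 26.7
```

```bash
python3 -c "
from h import *
st();im=snap('top','top7');P,C=pockets(im); print(P.round(4),C.round(4))
side=snap('side','side7')
cv2.imwrite('pics/c7.png',np.hstack([cv2.resize(im[190:305,230:390],(400,288)),cv2.resize(side[200:360,240:440],(360,288))]))"
```

```text
t 28.3 chute xy [ 0.002  -0.1797] z 0.1834 yawx-87.8 0.14 tilt [ 0.    -0.002 -1.   ] f [ 0.6 -0.  -0.9] op 0.64 ff 26.7
[[ 0.6546 -0.0306]
 [ 0.5706 -0.1204]
 [ 0.5788 -0.204 ]
 [ 0.5632 -0.0348]] [ 0.6156 -0.1192]
```

View pics/c7.png

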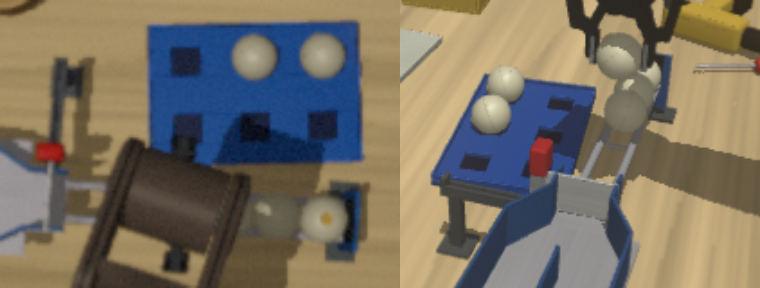

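Two balls are seated, the third is in the grip, and three are left on the rail. The tray is still in place, so this ball goes to the far left pocket.

>>> move_arm --moves '[[0.5, [0.0024, 0.0364, 0], [0, 0, 0]], [0.5, [0.0024, 0.0364, 0], [0, 0, 0]], [0.5, [0.0024, 0.0364, 0], [0, 0, 0]], [0.5, [0.0024, 0.0364, 0], [0, 0, 0]], [0.5, [0.0024, 0.0364, 0], [0, 0, 0]], [0.5, [0, 0, 0], [0, 0, 0]], [0.5, [0, 0, 0.025], [0, 0, 0]], [0.5, [0, 0, 0.025], [0, 0, 0]], [0.5, [0, 0, 0.025], [0, 0, 0]], [0.5, [0, 0, 0.025], [0, 0, 0]]]'

```text
time: 29.23
eef_pos: [0.6531, -0.0304, 0.0832]
tcp_rot: [0.72, 0.694, -0.0, -0.0]
contact_force: [-0.4, 0.6, -1.2]
opening: 0.637
finger_force: 26.8
```

>>> move_arm --moves '[[0.5, [0, 0, 0.025], [0, 0, 0]], [0.5, [0, 0, 0.018], [0, 0, 0]], [0.5, [0, 0, 0.012], [0, 0, 0]], [0.5, [0, 0, 0.007], [0, 0, 0]], [0.5, [0, 0, 0], [0, 0, 0]], [0.5, [0, 0, 0], [0, 0, 0]], [0.8, [0, 0, 0], [0, 0, 0]], [0.8, [0, 0, 0], [0, 0, 0]], [0.8, [0, 0, 0], [0, 0, 0]], [0.8, [0, 0, 0], [0, 0, 0]]]'

```text
time: 30.07
eef_pos: [0.6541, -0.0306, 0.0235]
tcp_rot: [0.72, 0.694, 0.001, 0.001]
contact_force: [-0.6, -0.1, -0.6]
opening: 0.795
finger_force: 0.0
```

>>> move_arm --moves '[[0.8, [0, 0, 0], [0, 0, 0]], [0.8, [0, 0, -0.02], [0, 0, 0]], [0.8, [0, 0, -0.03], [0, 0, 0]], [0.8, [0, 0, -0.035], [0, 0, 0]], [0.8, [0, 0, -0.035], [0, 0, 0]], [0.8, [0, 0, -0.03], [0, 0, 0]], [1, [0, 0, 0], [0, 0, 0]], [1, [0, 0, 0], [0, 0, 0]], [1, [0, 0, 0], [0, 0, 0]], [1, [0, 0, 0], [0, 0, 0]]]'

```text
time: 30.9
eef_pos: [0.6521, -0.0302, 0.17]
tcp_rot: [0.72, 0.694, -0.001, -0.002]
contact_force: [0.6, 0.2, -0.3]
opening: 1.0
finger_force: 0.0
```

```bash
python3 -c "
from h import *
st()"
```

```text
t 30.9 chute xy [ 0.1831 -0.1672] z 0.17 yawx-87.8 0.14 tilt [ 0.001 -0.004 -1.   ] f [ 0.6  0.2 -0.3] op 1.0 ff 0.0
```

>>> move_arm --moves '[[1, [-0.0113, -0.0302, 0], [0, 0, 0]], [1, [-0.0113, -0.0302, 0], [0, 0, 0]], [1, [-0.0113, -0.0302, 0], [0, 0, 0]], [1, [-0.0113, -0.0302, 0], [0, 0, 0]], [1, [-0.0113, -0.0302, 0], [0, 0, 0]], [1, [-0.0113, -0.0302, 0], [0, 0, 0]], [1, [0, 0, 0], [0, 0, 0]], [1, [0, 0, 0.02], [0, 0, 0]], [1, [0, 0, 0.02], [0, 0, 0]], [1, [0, 0, 0.02], [0, 0, 0]]]'

```text
time: 31.73
eef_pos: [0.4695, -0.0915, 0.1107]
tcp_rot: [0.72, 0.694, -0.0, -0.0]
contact_force: [0.4, 1.4, -0.3]
opening: 1.001
finger_force: 0.0
```

>>> move_arm --moves '[[1, [0, 0, 0.022], [0, 0, 0]], [1, [0, 0, 0.014], [0, 0, 0]], [1, [0, 0, 0], [0, 0, 0]], [0.5, [0, 0, 0], [0, 0, 0]], [0.5, [0, 0, 0], [0, 0, 0]], [0.5, [0, 0, 0], [0, 0, 0]], [0.5, [0, 0, 0], [0, 0, 0]], [0.5, [0, 0, 0], [0, 0, 0]], [0.5, [0, 0, -0.01], [0, 0, 0]], [0.5, [0, 0, -0.025], [0, 0, 0]]]'

```text
time: 32.57
eef_pos: [0.4673, -0.0907, 0.1091]
tcp_rot: [0.72, 0.694, -0.001, -0.003]
contact_force: [-0.9, -0.4, -0.8]
opening: 0.637
finger_force: 26.7
```

>>> move_arm --moves '[[0.5, [0, 0, -0.03], [0, 0, 0]], [0.5, [0, 0, -0.03], [0, 0, 0]], [0.5, [0, 0, -0.015], [0, 0, 0]], [0.5, [0, 0, 0], [0, 0, 0]], [0.5, [0, 0, 0], [0, 0, 0]], [0.5, [0, 0, 0], [0, 0, 0]], [0.5, [0, 0, 0], [0, 0, 0]], [0.5, [0, 0, 0], [0, 0, 0]], [0.5, [0, 0, 0], [0, 0, 0]], [0.5, [0, 0, 0], [0, 0, 0]]]'

```text
time: 33.4
eef_pos: [0.4694, -0.0915, 0.1854]
tcp_rot: [0.72, 0.694, -0.0, -0.001]
contact_force: [-0.1, 0.2, -0.4]
opening: 0.639
finger_force: 26.7
```

```bash
python3 -c "
from h import *
st();im=snap('top','top8');P,C=pockets(im); print(P.round(4),C.round(4))
side=snap('side','side8')
"
```

```text
t 33.4 chute xy [ 0.0029 -0.2355] z 0.1854 yawx-87.8 0.13 tilt [ 0.001 -0.002 -1.   ] f [-0.1  0.2 -0.4] op 0.64 ff 26.7
[[ 0.5712 -0.2017]] [ 0.6156 -0.1192]
```

>>> move_arm --moves '[[0.5, [0.0195, 0.0323, 0], [0, 0, 0]], [0.5, [0.0195, 0.0323, 0], [0, 0, 0]], [0.5, [0.0195, 0.0323, 0], [0, 0, 0]], [0.5, [0, 0, 0], [0, 0, 0]], [0.5, [0, 0, 0], [0, 0, 0]], [0.5, [0, 0, 0.02], [0, 0, 0]], [0.5, [0, 0, 0.025], [0, 0, 0]], [0.5, [0, 0, 0.025], [0, 0, 0]], [0.5, [0, 0, 0.025], [0, 0, 0]], [0.5, [0, 0, 0.02], [0, 0, 0]]]'

```text
time: 34.33
eef_pos: [0.5669, -0.0372, 0.0696]
tcp_rot: [0.72, 0.694, -0.001, -0.001]
contact_force: [-0.3, 1.2, -0.7]
opening: 0.638
finger_force: 26.8
```

>>> move_arm --moves '[[0.5, [0, 0, 0.018], [0, 0, 0]], [0.5, [0, 0, 0.014], [0, 0, 0]], [0.5, [0, 0, 0.01], [0, 0, 0]], [0.5, [0, 0, 0.007], [0, 0, 0]], [0.5, [0, 0, 0], [0, 0, 0]], [0.5, [0, 0, 0], [0, 0, 0]], [0.8, [0, 0, 0], [0, 0, 0]], [0.8, [0, 0, 0], [0, 0, 0]], [0.8, [0, 0, 0], [0, 0, 0]], [0.8, [0, 0, 0], [0, 0, 0]]]'

```text
time: 35.17
eef_pos: [0.5693, -0.0368, 0.0231]
tcp_rot: [0.72, 0.694, 0.0, 0.001]
contact_force: [-0.6, 0.0, -0.8]
opening: 0.792
finger_force: 0.0
```

>>> move_arm --moves '[[0.8, [0, 0, 0], [0, 0, 0]], [0.8, [0, 0, -0.02], [0, 0, 0]], [0.8, [0, 0, -0.03], [0, 0, 0]], [0.8, [0, 0, -0.035], [0, 0, 0]], [0.8, [0, 0, -0.035], [0, 0, 0]], [0.8, [0, 0, -0.03], [0, 0, 0]], [1, [0, 0, 0], [0, 0, 0]], [1, [0, 0, 0], [0, 0, 0]], [1, [0, 0, 0], [0, 0, 0]], [1, [0, 0, 0], [0, 0, 0]]]'

```text
time: 36.0
eef_pos: [0.5675, -0.0364, 0.1703]
tcp_rot: [0.72, 0.694, -0.001, -0.002]
contact_force: [-0.0, 0.7, 0.6]
opening: 1.003
finger_force: 0.0
```

```bash
python3 -c "
from h import *
st()"
```

```text
t 36.0 chute xy [ 0.0989 -0.1767] z 0.1703 yawx-87.8 0.14 tilt [ 0.001 -0.004 -1.   ] f [-0.   0.7  0.6] op 1.0 ff 0.0
```

>>> move_arm --moves '[[1, [-0.0286, -0.0243, 0], [0, 0, 0]], [1, [-0.0286, -0.0243, 0], [0, 0, 0]], [1, [-0.0286, -0.0243, 0], [0, 0, 0]], [1, [-0.0286, -0.0243, 0], [0, 0, 0]], [1, [0, 0, 0], [0, 0, 0]], [1, [0, 0, 0.02], [0, 0, 0]], [1, [0, 0, 0.025], [0, 0, 0]], [1, [0, 0, 0.025], [0, 0, 0]], [1, [0, 0, 0.018], [0, 0, 0]], [1, [0, 0, 0.0125], [0, 0, 0]]]'

```text
time: 36.83
eef_pos: [0.4652, -0.146, 0.0678]
tcp_rot: [0.72, 0.694, -0.001, -0.003]
contact_force: [-0.2, -0.3, 0.3]
opening: 0.997
finger_force: 0.0
```

>>> move_arm --moves '[[1, [0, 0, 0], [0, 0, 0]], [1, [0, 0, 0], [0, 0, 0]], [0.5, [0, 0, 0], [0, 0, 0]], [0.5, [0, 0, 0], [0, 0, 0]], [0.5, [0, 0, 0], [0, 0, 0]], [0.5, [0, 0, 0], [0, 0, 0]], [0.5, [0, 0, 0], [0, 0, 0]], [0.5, [0, 0, -0.01], [0, 0, 0]], [0.5, [0, 0, -0.025], [0, 0, 0]], [0.5, [0, 0, -0.03], [0, 0, 0]]]'

```text
time: 37.67
eef_pos: [0.4659, -0.1466, 0.1358]
tcp_rot: [0.72, 0.694, -0.001, -0.002]
contact_force: [0.4, 0.8, -1.4]
opening: 0.639
finger_force: 26.7
```

>>> move_arm --moves '[[0.5, [0, 0, -0.03], [0, 0, 0]], [0.5, [0, 0, -0.02], [0, 0, 0]], [0.5, [0, 0, 0], [0, 0, 0]], [0.5, [0, 0, 0], [0, 0, 0]], [0.5, [0, 0, 0], [0, 0, 0]], [0.5, [0, 0, 0], [0, 0, 0]], [0.5, [0, 0, 0], [0, 0, 0]], [0.5, [0, 0, 0], [0, 0, 0]], [0.5, [0, 0, 0], [0, 0, 0]], [0.5, [0, 0, 0], [0, 0, 0]]]'

```text
time: 38.5
eef_pos: [0.4673, -0.1475, 0.1862]
tcp_rot: [0.72, 0.694, -0.0, -0.001]
contact_force: [-0.1, -0.3, -0.8]
opening: 0.64
finger_force: 26.7
```

```bash
python3 -c "
from h import *
st();im=snap('top','top9');P,C=pockets(im); print(P.round(4),C.round(4))
side=snap('side','side9')
cv2.imwrite('pics/c9.png',np.hstack([cv2.resize(im[190:305,230:390],(400,288)),cv2.resize(side[200:360,240:440],(360,288))]))"
```

```text
t 38.5 chute xy [ 0.003  -0.2914] z 0.1862 yawx-87.8 0.14 tilt [ 0.    -0.001 -1.   ] f [-0.1 -0.3 -0.8] op 0.64 ff 26.7
[] [ 0.6156 -0.1192]
```

View pics/c9.png

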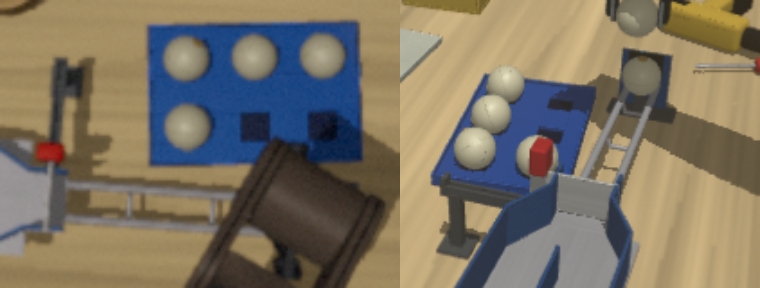

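Four balls are seated, the fifth is in the grip and one is left at the stop. The tray hasn't moved.

>>> move_arm --moves '[[0.5, [0.0104, 0.0353, 0], [0, 0, 0]], [0.5, [0.0104, 0.0353, 0], [0, 0, 0]], [0.5, [0.0104, 0.0353, 0], [0, 0, 0]], [0.5, [0, 0, 0], [0, 0, 0]], [0.5, [0, 0, 0], [0, 0, 0]], [0.5, [0, 0, 0.02], [0, 0, 0]], [0.5, [0, 0, 0.025], [0, 0, 0]], [0.5, [0, 0, 0.025], [0, 0, 0]], [0.5, [0, 0, 0.025], [0, 0, 0]], [0.5, [0, 0, 0.02], [0, 0, 0]]]'

```text
time: 39.43
eef_pos: [0.5725, -0.1202, 0.0702]
tcp_rot: [0.72, 0.694, -0.001, -0.001]
contact_force: [-0.6, 0.1, -0.4]
opening: 0.636
finger_force: 26.9
```

>>> move_arm --moves '[[0.5, [0, 0, 0.018], [0, 0, 0]], [0.5, [0, 0, 0.014], [0, 0, 0]], [0.5, [0, 0, 0.01], [0, 0, 0]], [0.5, [0, 0, 0.007], [0, 0, 0]], [0.5, [0, 0, 0], [0, 0, 0]], [0.5, [0, 0, 0], [0, 0, 0]], [0.8, [0, 0, 0], [0, 0, 0]], [0.8, [0, 0, 0], [0, 0, 0]], [0.8, [0, 0, 0], [0, 0, 0]], [0.8, [0, 0, 0], [0, 0, 0]]]'

```text
time: 40.27
eef_pos: [0.575, -0.1204, 0.0237]
tcp_rot: [0.72, 0.694, 0.0, 0.001]
contact_force: [-0.5, 0.4, 0.2]
opening: 0.799
finger_force: 0.0
```

>>> move_arm --moves '[[0.8, [0, 0, 0], [0, 0, 0]], [0.8, [0, 0, -0.02], [0, 0, 0]], [0.8, [0, 0, -0.03], [0, 0, 0]], [0.8, [0, 0, -0.035], [0, 0, 0]], [0.8, [0, 0, -0.035], [0, 0, 0]], [0.8, [0, 0, -0.03], [0, 0, 0]], [1, [0, 0, 0], [0, 0, 0]], [1, [0, 0, 0], [0, 0, 0]], [1, [0, 0, 0], [0, 0, 0]], [1, [0, 0, 0], [0, 0, 0]]]'

```text
time: 41.1
eef_pos: [0.5732, -0.1197, 0.1708]
tcp_rot: [0.72, 0.694, -0.001, -0.002]
contact_force: [0.2, 0.1, 0.2]
opening: 1.002
finger_force: 0.0
```

```bash
python3 -c "
from h import *
st()"
```

```text
t 41.1 chute xy [ 0.1078 -0.2597] z 0.1708 yawx-87.8 0.13 tilt [ 0.001 -0.004 -1.   ] f [0.2 0.1 0.2] op 1.0 ff 0.0
```

>>> move_arm --moves '[[1, [-0.0218, -0.0262, 0], [0, 0, 0]], [1, [-0.0218, -0.0262, 0], [0, 0, 0]], [1, [-0.0218, -0.0262, 0], [0, 0, 0]], [1, [-0.0218, -0.0262, 0], [0, 0, 0]], [1, [0, 0, 0], [0, 0, 0]], [1, [0, 0, 0.02], [0, 0, 0]], [1, [0, 0, 0.025], [0, 0, 0]], [1, [0, 0, 0.025], [0, 0, 0]], [1, [0, 0, 0.02], [0, 0, 0]], [1, [0, 0, 0.015], [0, 0, 0]]]'

```text
time: 41.93
eef_pos: [0.4646, -0.202, 0.0639]
tcp_rot: [0.72, 0.694, -0.001, -0.003]
contact_force: [0.2, 0.2, -0.7]
opening: 1.0
finger_force: 0.0
```

>>> move_arm --moves '[[1, [0, 0, 0], [0, 0, 0]], [1, [0, 0, 0], [0, 0, 0]], [0.5, [0, 0, 0], [0, 0, 0]], [0.5, [0, 0, 0], [0, 0, 0]], [0.5, [0, 0, 0], [0, 0, 0]], [0.5, [0, 0, 0], [0, 0, 0]], [0.5, [0, 0, 0], [0, 0, 0]], [0.5, [0, 0, -0.01], [0, 0, 0]], [0.5, [0, 0, -0.025], [0, 0, 0]], [0.5, [0, 0, -0.03], [0, 0, 0]]]'

```text
time: 42.77
eef_pos: [0.465, -0.2024, 0.1318]
tcp_rot: [0.72, 0.694, -0.0, -0.002]
contact_force: [0.9, -0.5, -0.6]
opening: 0.638
finger_force: 26.7
```

>>> move_arm --moves '[[0.5, [0, 0, -0.03], [0, 0, 0]], [0.5, [0, 0, -0.025], [0, 0, 0]], [0.5, [0, 0, 0], [0, 0, 0]], [0.5, [0, 0, 0], [0, 0, 0]], [0.5, [0, 0, 0], [0, 0, 0]], [0.5, [0, 0, 0], [0, 0, 0]], [0.5, [0, 0, 0], [0, 0, 0]], [0.5, [0, 0, 0], [0, 0, 0]], [0.5, [0, 0, 0], [0, 0, 0]], [0.5, [0, 0, 0], [0, 0, 0]]]'

```text
time: 43.6
eef_pos: [0.4664, -0.2034, 0.1872]
tcp_rot: [0.72, 0.694, -0.0, -0.001]
contact_force: [-0.0, 0.1, 0.2]
opening: 0.638
finger_force: 26.7
```

```bash
python3 -c "
from h import *
st();im=snap('top','top10');P,C=pockets(im); print(P.round(4),C.round(4))
"
```

```text
t 43.6 chute xy [ 0.0042 -0.3474] z 0.1872 yawx-87.8 0.14 tilt [ 0.001 -0.001 -1.   ] f [-0.   0.1  0.2] op 0.64 ff 26.7
[[ 0.5794 -0.2043]] [ 0.6156 -0.1192]
```

>>> move_arm --moves '[[0.5, [0.0012, 0.0376, 0], [0, 0, 0]], [0.5, [0.0012, 0.0376, 0], [0, 0, 0]], [0.5, [0.0012, 0.0376, 0], [0, 0, 0]], [0.5, [0, 0, 0], [0, 0, 0]], [0.5, [0, 0, 0], [0, 0, 0]], [0.5, [0, 0, 0.02], [0, 0, 0]], [0.5, [0, 0, 0.025], [0, 0, 0]], [0.5, [0, 0, 0.025], [0, 0, 0]], [0.5, [0, 0, 0.025], [0, 0, 0]], [0.5, [0, 0, 0.02], [0, 0, 0]]]'

```text
time: 44.48
eef_pos: [0.5777, -0.2036, 0.0712]
tcp_rot: [0.72, 0.694, -0.0, -0.001]
contact_force: [-0.9, -0.6, -0.9]
opening: 0.641
finger_force: 26.9
```

>>> move_arm --moves '[[0.5, [0, 0, 0.019], [0, 0, 0]], [0.5, [0, 0, 0.014], [0, 0, 0]], [0.5, [0, 0, 0.01], [0, 0, 0]], [0.5, [0, 0, 0.007], [0, 0, 0]], [0.5, [0, 0, 0], [0, 0, 0]], [0.5, [0, 0, 0], [0, 0, 0]], [0.8, [0, 0, 0], [0, 0, 0]], [0.8, [0, 0, 0], [0, 0, 0]], [0.8, [0, 0, 0], [0, 0, 0]], [0.8, [0, 0, 0], [0, 0, 0]]]'

```text
time: 45.32
eef_pos: [0.58, -0.2043, 0.0237]
tcp_rot: [0.72, 0.694, 0.0, 0.001]
contact_force: [0.3, 0.4, 0.2]
opening: 0.797
finger_force: 0.0
```

>>> move_arm --moves '[[0.8, [0, 0, 0], [0, 0, 0]], [0.8, [0, 0, -0.02], [0, 0, 0]], [0.8, [0, 0, -0.03], [0, 0, 0]], [0.8, [0, 0, -0.035], [0, 0, 0]], [0.8, [0, 0, -0.035], [0, 0, 0]], [0.8, [0, 0, -0.04], [0, 0, 0]], [0.8, [0, 0, -0.03], [0, 0, 0]], [0.8, [-0.03, -0.025, 0], [0, 0, 0]], [0.8, [-0.03, -0.025, 0], [0, 0, 0]], [0.8, [-0.03, -0.025, 0], [0, 0, 0]]]'

```text
time: 46.15
eef_pos: [0.5009, -0.2918, 0.2143]
tcp_rot: [0.719, 0.695, 0.0, 0.001]
contact_force: [0.3, 0.4, -0.9]
opening: 0.8
finger_force: 0.0
```

>>> move_arm --moves '[[0.8, [-0.03, -0.015, 0], [0, 0, 0]], [0.8, [-0.03, 0, 0], [0, 0, 0]], [0.8, [-0.03, 0, 0], [0, 0, 0]], [0.8, [-0.03, 0, 0], [0, 0, 0]], [0.8, [0, 0, 0], [0, 0, 0]], [0.8, [0, 0, 0], [0, 0, 0]], [0.8, [0, 0, 0], [0, 0, 0]], [0.8, [0, 0, 0], [0, 0, 0]], [0.8, [0, 0, 0], [0, 0, 0]], [0.8, [0, 0, 0], [0, 0, 0]]]'

```text
time: 46.98
eef_pos: [0.4823, -0.4096, 0.213]
tcp_rot: [0.719, 0.695, 0.0, 0.0]
contact_force: [0.0, 0.3, -0.1]
opening: 0.796
finger_force: 0.0
```

```bash
python3 -c "
from h import *
st();im=snap('top','top11')
side=snap('side','side11')
for s,c,b in blobs(mask(side,(0,150,80),(6,255,255)),15): print(s,c,ch(onz('side',c,.146)))
cv2.imwrite('pics/c11.png',np.hstack([cv2.resize(im[190:305,230:390],(400,288)),cv2.resize(side[200:360,240:440],(360,288))]))"
```

```text
t 47.0 chute xy [ 0.028  -0.5528] z 0.213 yawx-87.8 0.22 tilt [ 0.  0. -1.] f [ 0.   0.3 -0.1] op 0.8 ff 0.0
219 [285.  155.7] [ 0.36742994 -0.68649376]
75 [305.7 171.1] [ 0.26101497 -0.58152176]
269 [454.3 235.6] [-0.19227935 -0.31881776]
217 [317.6 286.7] [ 0.05327051 -0.02823543]
```

View pics/c11.png

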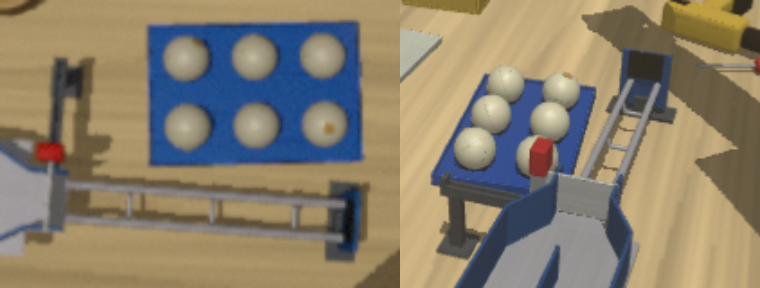

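All six balls sit in a regular 2×3 grid in the pockets, the rail is empty, and the shutter is closed with its grip at chute x ≈ 53 mm. I'm handing in.

```bash
python3 -c "
from plant import *
print(sign_off())"
```

```text
the job is handed in; nothing more can be done
None
```

The job is handed in: I opened the shutter to its stop, cleared the jam with one nudge, closed the shutter again and packed all six balls in the tray's pockets; the final pictures look right, but `sign_off` returned no verdict.

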